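# Feed a bar blank under the notcher guard with the push stick

## Robot

A 6-joint arm with a two-finger parallel gripper is mounted at the origin on a cart in front of the work surface, level with it; the furniture and walls round the work are solid. World frame = base frame: x ahead of the robot, y to its left, z up, the work surface at z = 0. Lengths are in m, angles in rad, forces in N, time in s.
With the tool pointing down it reaches from about 0.35 to 0.975 m from the base axis. Payload 4.9 kg.
Tool frame: the origin (TCP) lies midway between the tips of the shut fingers; the grasp point (between the pads) lies 19 mm behind it; z points along the fingers, y is the line along which they close (so a half turn about z gives the same grasp; the last joint's range is limited). The gripper opens to 85 mm and grips with 20 to 120 N. Pads are 22 mm wide; open, the fingers measure 114 mm over their backs; the gripper's body (76 mm by 85 mm) begins 54 mm behind the grasp point. The pads swing forward as they close: fully open they stand 13 mm farther back than shut.
Start: joints at [1.075, 0.053, 1.613, -0, 1.476, -0.119], TCP at [0.23, 0.581, 0.194] pointing down, gripper open.
Joint ranges: [-3.01, 3.01], [-1.01, 2.22], [0.06, 2.58], [-1.02, 4.17], [0.09, 2.62], [-3.14, 3.14]. Speed limits (rad/s): [2.57, 2.57, 3.14, 3.14, 3.14, 3.14].

## Interface

Orientations are given as a unit quaternion [w, x, y, z].
In Python, from plant import state, grab_frame, job_done, cut_out, place_of gives the robot as it stands.
- The arm moves only by the tool jog_arm, never from a script. Its argument "motion" is text: rows parted by semicolons, each of 7 numbers parted by spaces: the opening in per cent of the stroke, from 0 (shut) to 100 (fully open), then the shift along the tool's x, y, z as a fraction of full scale, then the turn, a rotation vector about the tool's x, y, z as a fraction of full scale. A call has exactly 5 rows; each row is the pose to reach, as a shift and turn from the pose commanded when the call began, along the tool's axes at that moment; what a row does not reach only later rows make up. Full scale, the value 1, is 50 cm for a shift and 1.5 rad for a turn. A row lasts 1/8 s, in which the tool goes at most 62.5 mm and 10.7 degrees, less where a joint would pass 70% of its speed; a pose out of reach is approached as far as the arm can. A call with a number of a shift or a turn outside -1 to 1 is refused whole. A call with a gripper value outside its range is refused whole. The fingers move at their own pace and stop on an object; the grip force is fixed at half the most. Time passes only in rows, so rows that repeat a pose let the fingers close, or fill a call up. It gives the time, the measured TCP pose, the force, the opening and the grip force at its end, in the units of the state.
- state(): the state, without advancing time (a new reading comes with each control period).
- grab_frame(name): name is "scene" or "top" or "wrist"; returns a dict with "color" (400x640x3 uint8, red, green, blue), "range_z" (400x640 float32, m along the optical axis (not along the pixel's ray), 0 where there is no reading), "intrinsics" (3x3 intrinsics, pixels), "world_from_camera" (4x4, takes a point from camera to world coordinates). Camera axes: x right, y up, looking along -z (the intrinsics and any distortion apply to the point x, -y, -z); pixel columns grow to the right and rows downward; lengths in m; the calibration is good to about 2 mm. A picture is of the moment at which its call begins.
- job_done(): hands the job in; it is judged then, once.
Trained networks look in the newest picture that a camera, given by its name, has taken for a name from the list of things; names that differ only in an ending like _2 or _b are one class to them, and where a whole thing is asked for, a point or a joint stands for the part that bears it (a point fixed in the world has none). Each returns a list of dicts, best first, with "p" (0 to 1); they miss things now and then, are a little off and sometimes report something else, mostly with a low value. They report only what shows in the picture. A call takes as long as a camera call. They do not tell look-alikes from the thing itself.
- cut_out(camera, thing): "pixels" (400x640 bool, what is visible of it).
- place_of(camera, thing): "at" ([x, y, z] in m, in world coordinates, good to about 4 mm: a listed point, or the origin of a listed thing).
The state is a dict: "time": time; "joint_pos": joint angles; "joint_vel": joint speeds; "joint_efforts": joint torques, N m; "tool_pos": TCP position; "tool_rot": TCP orientation; "contact_force": force on the tool from outside, world axes, zero at the start; "ft_torque": the same for the moment, N m; "gripper_width": opening from 0.0 (shut) to 1.0 (fully open); "grasp_force": force on a finger pad.
Only numpy, scipy, OpenCV 4.12 (cv2) and the standard library are available. Lean on these libraries where they do the work, as an engineer would, in place of code of your own. Each camera call takes 0.05 s, during which the arm holds its last target. There are 200 camera calls.

## Task

Take the wooden push stick by its raised grip and, with its nose behind the aluminium blank on the notcher's infeed, feed the blank through the low opening under the guard until you feel it come home on the back gauge's stop screw, and hold it pressed there for a moment with roughly 10 N (18 N would upset the setting). Only the stick may touch the blank. Then draw the stick out, lay it down flat on the bench clear of the notcher and let go, leaving the blank home and the other things where they are.

Things in the scene. Friction and masses are not known exactly. Their poses are not given: they have to be found in the camera images.
- notcher: Small bench notcher, fixed, place and heading vary. Grey base 350 x 90 mm; steel bed 72 mm wide, top 12 mm above the bench, from x = -193 to 153 mm. Origin: on the bench under the middle of the guard's mouth; x = feed direction, y = left of the feed, z up. Two guide strips 14 mm high funnel to the mouth: 60 mm apart inside at x = -54 mm, 34 mm at the mouth.
- mouth (a point): Middle of the guard's low opening, at bed height. The opening is 34 mm wide and 16 mm high. The guard (grey cheeks, pale clear roof, steel lip) covers from here 85 mm along the feed; its top is 51 mm over the bench, a spring box in its middle reaches 67 mm.
- roller (a point): Underside of a sprung steel roller inside the guard, 55 mm past the mouth, 8.5 mm above the bed; radius 12 mm, it does not turn. The blank lifts it 1.5 mm: this gives a bump in the push force and then a steady drag of about 3 N (more if the stick rubs on the bed), felt at the stick but not reaching the gauge.
- back_gauge: Rigid steel block 16 x 50 x 18 mm, black knob on top, fixed on the outfeed bed; its face is 100 to 120 mm beyond the mouth, set anew each time. Origin: middle of the face towards the blank, at bed height; x = feed direction, into the block. From the face a rigid brass stop screw, 10 mm thick, 6 mm above the bed, sticks out 2 to 14 mm; how far is not measured and must be felt.
- blank: Loose flat aluminium bar 80 x 30 x 10 mm, about 70 g, leading corners stepped in 3 mm over the last 6 mm. Lies flat on the infeed bed short of the mouth, up to 4 mm off centre, slightly askew. Origin: centre of its underside; x = its length, leading end +40 mm, trailing end -40 mm. Home = leading end on the tip of the stop screw; its trailing end is then 6 to 38 mm inside the guard.
- push_stick: Loose wooden push stick, about 90 g, lying flat on the bench beside the notcher. Sole 170 mm long (x), 20 mm wide (y), 10 mm thick; on it a raised grip 60 mm long (x = -70 to -10 mm), 20 mm wide, its top 48 mm above the underside. Origin: centre of its underside; nose (square pushing end) at x = +85 mm. Only the sole in front of the grip fits under the guard.
- stick_nose (a point): Centre of the push stick's nose face, 5 mm above its underside.
- stick_grip (a point): Middle of the push stick's raised grip, 32 mm above its underside: a good place to grip it across its 20 mm width.
- bracket_done: Bystander: finished bent steel bracket 24 x 60 x 30 mm, loose on the bench. Origin: centre of its underside.
- lock: Bystander: small grey lock cylinder standing on end, 25 mm across, 32 mm high, loose. Origin: centre of its underside.
- gear: Bystander: pale moulded gear lying flat, 40 mm across, 10 mm high, loose. Origin: centre of its underside.
Things that resemble listed ones, but are neither listed nor needed, are in the scene too. What is meant by the blank is not green, and is the larger of those in its own colour.

How it is judged:
On the way, in this order (a step that is already met when the one before it is completed fails the run):
1. the stick, pushing behind the blank, has brought the blank's leading end under the guard (x of blank in the frame of notcher above -0.03 m and contact force between push_stick and blank above 0.2 N).
2. the stick presses the blank home against the back gauge (its stop screw) with at least 6 N for 0.3 s (contact force between blank and back_gauge above 6 N and contact force between push_stick and blank above 6 N), for 0.3 s.
At the end, for the whole second after the job is handed in: The blank, pressed home before, lies flat and square to the feed (0.06 rad) with its leading end 0.5 to 15.5 mm from the back gauge's face (the screw's reach); the stick lies flat and still on the bench, not touching the notcher, its centre at least 120 mm from the guard's mouth (x of blank in the frame of back_gauge between -0.0555 and -0.0405 m and angle between the x axis of blank and the x axis of back_gauge, either way round below 0.06 rad and angle between blank's own z axis and vertical below 0.05 rad and horizontal distance between push_stick and notcher above 0.12 m and contact force between push_stick and notcher below 0.05 N and height (world z) of push_stick between -0.006 and 0.006 m and angle between push_stick's own z axis and vertical below 0.06 rad and linear speed of push_stick below 0.02 m/s and linear speed of blank below 0.01 m/s).
It fails at once if the blank is pressed on the back gauge with more than 18 N (contact force between blank and back_gauge above 18 N).
It fails at once if the hand or arm touches the blank (contact force between any of the fingers, the arm and blank above 0.3 N).
It fails at once if a bystander is moved by more than 20 mm (distance of any of bracket_done, lock, gear from where it was at the start of the episode above 0.02 m).
It also fails if it takes over 72 s, if anything falls off the work surface, if the arm or the gripper's body presses on something with over 40 N, if the wrist force passes 120 N, or if a joint passes its speed limit or range.

## Working session

There is one attempt and no reset: what is moved stays moved. The work goes in short steps, Python scripts to look and compute and a tool call to move; the robot and the scene stay as the last step left them, time stands still between calls to the robot, and variables do not carry over. Pictures are saved under pics/ and viewed, at most 10 in all, crops included, and the job is handed in when it is done.

Besides the shell and the picture viewer there is one more tool, called after "Emit:" by a JSON object that holds its "name" and its "arguments", one argument or row to a line. jog_arm: Moves the arm, as the interface text tells. Shift numbers are shares of 50 cm and turn numbers shares of 1.5 rad, none past 1 either way. Its arguments: {"type":"object","properties":{"motion":{"type":"string"}},"required":["motion"]}

```bash
mkdir -p pics; cat > h.py <<'E'
import numpy as np, cv2
from plant import *
def save(f,n): cv2.imwrite('pics/'+n+'.png',f['color'][:,:,::-1])
def cloud(f):
    K=f['intrinsics'];z=f['range_z'];v,u=np.mgrid[0:400,0:640]
    p=np.stack([(u-K[0,2])/K[0,0]*z,-(v-K[1,2])/K[1,1]*z,-z],-1)
    T=f['world_from_camera'];return p@T[:3,:3].T+T[:3,3]
def pix(f,p):
    T=np.linalg.inv(f['world_from_camera']);q=T[:3,:3]@np.array(p)+T[:3,3];K=f['intrinsics']
    return K[0,0]*q[0]/-q[2]+K[0,2], K[1,1]*-q[1]/-q[2]+K[1,2]
E
python3 - <<'E'
from h import *
f=grab_frame('top');save(f,'top');g=grab_frame('scene');save(g,'scene')
cv2.imwrite('pics/both.png',np.vstack([f['color'],g['color']])[:,:,::-1][:, :])
print(f['world_from_camera'].round(3).tolist(),f['intrinsics'].tolist())
for n in ['notcher','mouth','roller','back_gauge','blank','push_stick','stick_nose','stick_grip','bracket_done','lock','gear']:
    for c,F in (('top',f),('scene',g)):
        for r in place_of(c,n)[:3]: print(n,c,round(r['p'],2),np.round(r['at'],3),np.round(pix(F,r['at'])))
print(state())
E
```

```text
[[-0.027, 0.992, -0.123, 0.374], [-1.0, -0.027, -0.004, -0.055], [-0.008, 0.123, 0.992, 1.082], [0.0, 0.0, 0.0, 1.0]] [[373.55152425240993, 0.0, 318.34991940546456], [0.0, 373.55152425240993, 200.7838944030893], [0.0, 0.0, 1.0]]
notcher top 0.64 [0.45  0.101 0.   ] [267. 222.]
notcher scene 0.97 [ 0.449  0.101 -0.001] [307. 283.]
mouth top 0.61 [0.453 0.099 0.013] [267. 221.]
mouth top 0.51 [ 0.536 -0.311  0.   ] [407. 189.]
mouth top 0.43 [ 0.538 -0.356  0.037] [426. 186.]
mouth scene 0.98 [0.453 0.104 0.015] [305. 279.]
back_gauge top 0.62 [ 0.396 -0.393  0.003] [439. 236.]
back_gauge top 0.45 [0.446 0.22  0.01 ] [225. 225.]
back_gauge scene 0.57 [0.445 0.22  0.011] [277. 326.]
back_gauge scene 0.41 [ 0.545 -0.231  0.002] [341. 174.]
blank top 0.8 [ 0.455 -0.005  0.013] [303. 219.]
blank top 0.69 [ 0.583  0.28  -0.003] [206. 179.]
blank top 0.62 [ 0.533 -0.144  0.004] [350. 191.]
blank scene 0.93 [ 0.587  0.287 -0.002] [202. 323.]
blank scene 0.88 [ 0.455 -0.006  0.006] [329. 245.]
blank scene 0.61 [ 0.536 -0.144 -0.002] [328. 197.]
push_stick top 0.64 [ 0.536 -0.31   0.   ] [407. 
[... 681 characters left out ...]
.07499200e+00,  5.26969167e-02,  1.61289672e+00,  2.02928343e-05,
        1.47601816e+00, -1.19030785e-01]), 'joint_vel': array([ 2.12125399e-03, -5.31606255e-05,  4.52477545e-04, -2.66172888e-04,
        1.13015366e-03,  1.62027011e-03]), 'joint_efforts': array([-7.38858762e-04, -3.93687487e+01, -3.70457447e+01, -3.56428127e-04,
        7.16341619e-04,  4.17452952e-05]), 'tool_pos': array([0.22995221, 0.581136  , 0.19400745]), 'tool_rot': array([-1.25229631e-05,  1.87275395e-01,  9.82307450e-01, -6.06412559e-06]), 'contact_force': array([0.25552331, 0.71140262, 0.2544299 ]), 'ft_torque': array([-0.00384326,  0.03094809, -0.00728936]), 'grasp_force': 0.0, 'gripper_width': 1.0006146334948038}
```

View pics/top.png

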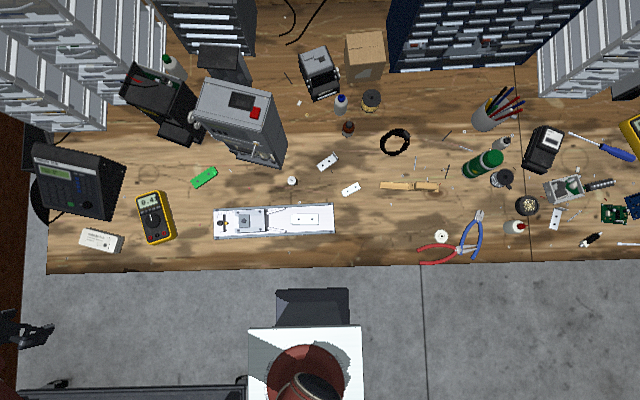

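View pics/scene.png

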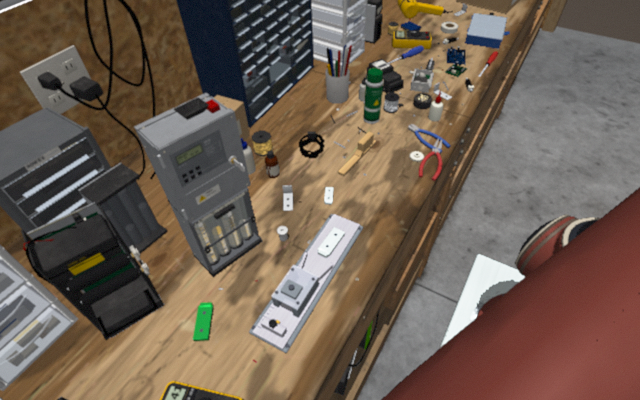

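The top view shows the notcher at pixels (213–335, 205–238), with its feed to image left (+y). The blank is on the bed at (303,219) and the stick is at (380–440,187). The green bar at (204,177) and the small white bar at (350,189) are decoys.

```bash
cat >> h.py <<'E'
from scipy.spatial.transform import Rotation as R
def rows(pos,yaw,s=None,q0=None,p0=None):
    """fractions for target TCP, tool pointing down, tool x axis at world angle yaw"""
    s=s or state()
    p0=s['tool_pos'] if p0 is None else np.array(p0)
    w,x,y,z=s['tool_rot'];R0=R.from_quat([x,y,z,w])
    Rt=R.from_matrix(np.array([[np.cos(yaw),np.sin(yaw),0],[np.sin(yaw),-np.cos(yaw),0],[0,0,-1]]))
    return (R0.inv().apply(np.array(pos)-p0)/.5).round(4),((R0.inv()*Rt).as_rotvec()/1.5).round(4)
def rect(P):
    (c,wh,a)=cv2.minAreaRect((P[:,:2]*1000).astype(np.float32)); b=cv2.boxPoints((c,wh,a))
    e=[b[1]-b[0],b[2]-b[1]];e=max(e,key=np.linalg.norm)
    return np.round(c,1),np.round(sorted(wh),1),round(np.degrees(np.arctan2(e[1],e[0]))%180,2)
E
python3 - <<'E'
from h import *
f=grab_frame('top');P=cloud(f)
for n,lo,hi in [('push_stick',.006,.06),('blank',.012,.03),('notcher',.006,.08),('back_gauge',.02,.08)]:
    for r in cut_out('top',n)[:2]:
        q=P[r['pixels']];q=q[(q[:,2]>lo)&(q[:,2]<hi)]
        if len(q)>8: print(n,r['p'],len(q),np.median(q,0).round(3),rect(q))
print(rows([.53,-.356,.2],np.pi/2))
E
```

```text
push_stick 0.6 445 [ 0.541 -0.323  0.014] (array([ 542.3, -314.4]), array([ 20.4, 168.8]), np.float32(84.28))
blank 0.7 280 [ 0.455 -0.008  0.022] (array([454.8,  -8.5]), array([28.8, 79.7]), np.float32(88.58))
blank 0.51 43 [0.589 0.283 0.013] (array([588. , 281.9]), array([28.3, 75.3]), np.float32(123.32))
notcher 0.93 3135 [0.452 0.087 0.012] (array([454.6,  80.1]), array([ 89.8, 349. ]), np.float32(91.6))
notcher 0.55 61 [0.567 0.025 0.032] (array([566.8,  24.5]), array([22.8, 22.9]), np.float32(115.1))
back_gauge 0.69 123 [0.449 0.225 0.03 ] (array([450.5, 223. ]), array([23.9, 48.5]), np.float32(179.98))
back_gauge 0.55 845 [0.451 0.135 0.051] (array([455.6,  93.1]), array([ 68.2, 283.7]), np.float32(90.34))
(array([-1.2477, -1.5219, -0.0119]), array([-0.   ,  0.   ,  0.796]))
```

Emit:
{"name": "jog_arm", "arguments": {
  "motion": "100 -0.08 -0.1 0 0 0 0.1;100 -0.16 -0.2 0 0 0 0.2;100 -0.24 -0.29 0 0 0 0.3;100 -0.32 -0.39 0 0 0 0.4;100 -0.4 -0.48 0 0 0 0.5"
}}

```text
time: 2.08
tool_pos: [0.3279, 0.2827, 0.1942]
tool_rot: [0.0, 0.536, 0.844, 0.0]
contact_force: [1.9, -0.4, 0.9]
gripper_width: 1.001
grasp_force: 0.0
```

```bash
python3 -c "
from h import *
print(state()['time'],rows([.533,-.345,.2],np.radians(84.3)))"
```

```text
2.075 (array([-1.3105, -0.1634, -0.0115]), array([ 8.000e-04, -1.000e-04,  3.596e-01]))
```

Emit:
{"name": "jog_arm", "arguments": {
  "motion": "100 -0.12 -0.015 0 0 0 0.07;100 -0.24 -0.03 0 0 0 0.14;100 -0.36 -0.045 0 0 0 0.21;100 -0.48 -0.06 0 0 0 0.28;100 -0.6 -0.075 0 0 0 0.33"
}}

```text
time: 2.7
tool_pos: [0.423, -0.0047, 0.1945]
tool_rot: [0.001, 0.726, 0.688, 0.001]
contact_force: [0.4, -0.0, 0.4]
gripper_width: 1.0
grasp_force: 0.0
```

```bash
python3 -c "
from h import *
print(state()['time'],rows([.533,-.345,.2],np.radians(84.3)))"
```

```text
2.7 (array([-0.6678,  0.2563, -0.0106]), array([ 0.0012, -0.    ,  0.0304]))
```

Emit:
{"name": "jog_arm", "arguments": {
  "motion": "100 -0.11 0.045 0 0 0 0.01;100 -0.22 0.09 0 0 0 0.02;100 -0.33 0.13 0 0 0 0.03;100 -0.44 0.17 0 0 0 0.03;100 -0.55 0.215 0 0 0 0.03"
}}

```text
time: 3.32
tool_pos: [0.5163, -0.2848, 0.1942]
tool_rot: [0.0, 0.74, 0.672, 0.0]
contact_force: [0.2, 0.9, 0.9]
gripper_width: 1.002
grasp_force: 0.0
```

Emit:
{"name": "jog_arm", "arguments": {
  "motion": "100 -0.08 0.03 0 0 0 0;100 -0.1 0.035 0 0 0 0;100 -0.1 0.035 0 0 0 0;100 -0.1 0.035 0 0 0 0;100 -0.1 0.035 0 0 0 0"
}}

```text
time: 3.95
tool_pos: [0.5286, -0.333, 0.1943]
tool_rot: [0.0, 0.74, 0.673, 0.0]
contact_force: [-0.7, -0.1, 0.5]
gripper_width: 0.999
grasp_force: 0.0
```

```bash
python3 - <<'E'
from h import *
f=grab_frame('wrist');save(f,'w1');P=cloud(f)
s=state();print(s['tool_pos'],s['contact_force'],s['joint_pos'])
for r in cut_out('wrist','push_stick')[:2]:
    q=P[r['pixels']]
    a=q[(q[:,2]>.005)&(q[:,2]<.06)];print(r['p'],len(a),rect(a))
    a=q[(q[:,2]>.04)&(q[:,2]<.06)];print(len(a),rect(a) if len(a)>5 else 0, np.median(a,0))
print([(n,[(r['p'],np.round(r['at'],4)) for r in place_of('wrist',n)[:2]]) for n in ('stick_grip','stick_nose')])
E
```

```text
[ 0.52863774 -0.33312269  0.19429576] [ 0.02008582  1.17093289 -0.70976798] [-6.81362518e-01  5.19716213e-02  1.61316707e+00  6.97818195e-05
  1.47615218e+00 -5.86681197e-01]
0.96 2681 (array([ 540. , -312.4]), array([ 18.9, 169.5]), np.float32(84.57))
974 (array([ 536.3, -351.8]), array([18.9, 59.3]), np.float32(84.58)) [ 0.53606025 -0.34911168  0.04705161]
[('stick_grip', [(0.71, array([ 0.535 , -0.3559,  0.0323]))]), ('stick_nose', [(0.58, array([ 0.5457, -0.2301,  0.0077])), (0.44, array([ 0.3944, -0.3995,  0.0022]))])]
```

View pics/w1.png

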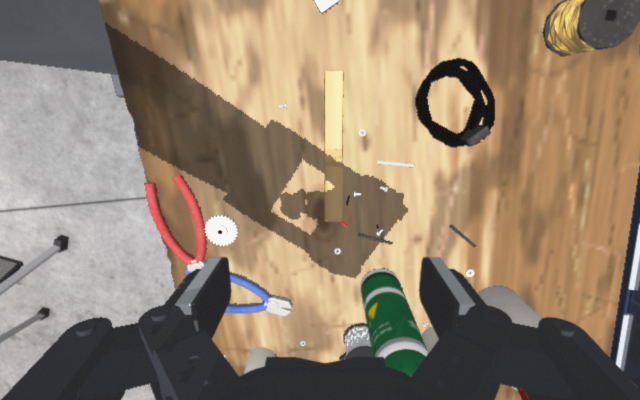

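The wrist view shows the stick from (334,70) to (334,222), with its grip at (334,185). A green can stands beyond it at (385,330), so I'll check its clearance while computing the descent.

```bash
python3 - <<'E'
from h import *
P=cloud(grab_frame('top')).reshape(-1,3)
q=P[(abs(P[:,0]-.6)<.1)&(abs(P[:,1]+.5)<.1)&(P[:,2]>.04)]
print(q.min(0),q.max(0))
print(rows([.5363,-.3518,.013],np.radians(84.6)))
E
```

```text
[ 0.56153556 -0.56415233  0.0470446 ] [ 0.69988356 -0.5281063   0.19662854]
(array([-0.0344,  0.0186,  0.3624]), array([ 0.0002,  0.0001, -0.0008]))
```

Emit:
{"name": "jog_arm", "arguments": {
  "motion": "60 -0.034 0.0186 0.1 0 0 0;60 -0.034 0.0186 0.2 0 0 0;60 -0.034 0.0186 0.28 0 0 0;60 -0.034 0.0186 0.34 0 0 0;60 -0.034 0.0186 0.362 0 0 0"
}}

```text
time: 4.82
tool_pos: [0.5348, -0.3508, 0.0104]
tool_rot: [-0.002, 0.74, 0.672, -0.0]
contact_force: [-0.1, -0.4, 0.6]
gripper_width: 0.597
grasp_force: 0.0
```

Emit:
{"name": "jog_arm", "arguments": {
  "motion": "60 0 0 0 0 0 0;10 0 0 0 0 0 0;0 0 0 0 0 0 0;0 0 0 0 0 0 0;0 0 0 0 0 0 0"
}}

```text
time: 5.45
tool_pos: [0.5364, -0.3522, 0.0134]
tool_rot: [0.0, 0.74, 0.672, 0.0]
contact_force: [0.3, -0.8, -0.3]
gripper_width: -0.001
grasp_force: 0.0
```

```bash
python3 - <<'E'
from h import *
f=grab_frame('wrist');save(f,'w2');P=cloud(f)
s=state();print(s['tool_pos'],s['gripper_width'],s['grasp_force'])
for r in cut_out('wrist','push_stick')[:2]:
    q=P[r['pixels']]
    a=q[(q[:,2]>.005)&(q[:,2]<.06)];print(r['p'],len(a),rect(a))
g=grab_frame('scene');cv2.imwrite('pics/s2.png',cv2.resize(g['color'][80:220,260:480,::-1],(660,420)))
P=cloud(g)
for r in cut_out('scene','push_stick')[:2]:
    q=P[r['pixels']]
    a=q[(q[:,2]>.005)&(q[:,2]<.06)];print(r['p'],len(a),rect(a))
E
```

```text
[ 0.53627522 -0.35205834  0.01324115] -0.004365895098276867 0.0
0.62 9242 (array([ 541.9, -290.1]), array([ 20.1, 122.8]), np.float32(84.6))
0.87 433 (array([ 545.1, -313.3]), array([ 39.2, 167.2]), np.float32(85.67))
```

View pics/w2.png

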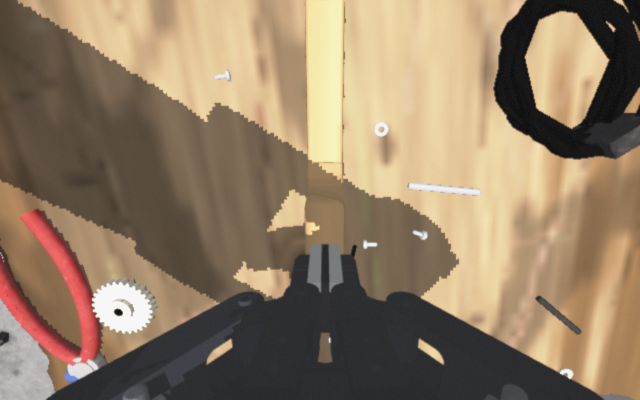

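View pics/s2.png

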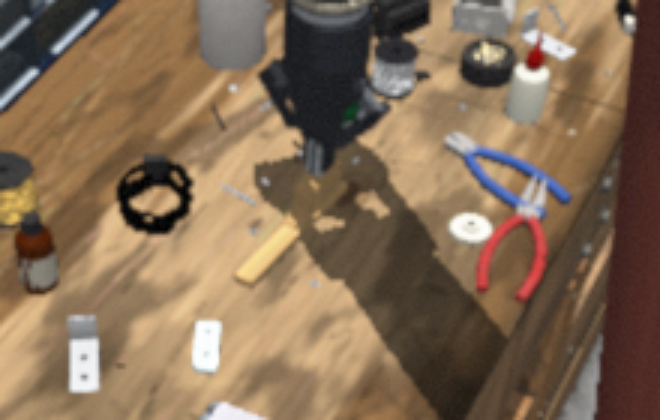

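Gripper reads fully shut. The wrist view has the fingertips at (325,250), and the grip seems to lie under or in front of them. I'll check the geometry.

```bash
python3 - <<'E'
from h import *
f=grab_frame('wrist');P=cloud(f);s=state()
print('tcp px',pix(f,s['tool_pos']),'cam',f['world_from_camera'][:3,3])
for v in range(60,300,15): print(v,P[v,325].round(4),P[v,318].round(4))
t=grab_frame('top');Q=cloud(t);print(rect(Q[cut_out('top','push_stick')[0]['pixels']]))
g=grab_frame('scene');print('tcp in scene',pix(g,s['tool_pos']))
G=cloud(g);m=(np.linalg.norm(G[...,:2]-[.536,-.352],axis=-1)<.03)&(G[...,2]<.12);a=G[m];print(a[a[:,2].argsort()][::15].round(3))
E
```

```text
tcp px (np.float64(325.2161770552981), np.float64(232.54341008311997)) cam [ 0.54317854 -0.27734914  0.1922852 ]
60 [ 0.5452 -0.2569  0.0088] [ 0.5415 -0.2567  0.0095]
75 [ 0.5445 -0.2643  0.01  ] [ 0.5408 -0.2639  0.0096]
90 [ 0.5438 -0.2717  0.0099] [ 0.54   -0.2714  0.009 ]
105 [ 0.543  -0.2794  0.0089] [ 0.5392 -0.279   0.0093]
120 [ 0.5423 -0.2873  0.0091] [ 0.5384 -0.2869  0.0094]
135 [ 0.5415 -0.2952  0.0106] [ 0.5376 -0.2949  0.0094]
150 [ 0.5407 -0.3038  0.008 ] [ 0.5368 -0.3031  0.0099]
165 [ 0.5399 -0.3113  0.0134] [ 0.5361 -0.3108  0.014 ]
180 [ 0.5393 -0.3184  0.0196] [ 0.5355 -0.318   0.0196]
195 [ 0.5388 -0.3228  0.0338] [ 0.5353 -0.3223  0.0345]
210 [ 0.5385 -0.3263  0.0473] [ 0.5352 -0.3262  0.0465]
225 [ 0.5377 -0.3343  0.0462] [ 0.5345 -0.3334  0.0476]
240 [ 0.5371 -0.341   0.0485] [ 0.5337 -0.3408  0.0484]
255 [ 0.5372 -0.3397  0.067 ] [ 0.5341 -0.3404  0.0652]
270 [ 0.5371 -0.3406  0.0783] [ 0.5343 -0.3408  0.0775]
285 [ 0.537  -0.3413  0.088 ] [ 0.5344 -0.3419  0.0866]
(array([ 484.3, -171.5]), array([ 60.7, 313.9]), np.float32(122.45))
tcp in scene (np.float64(
[... 216 characters left out ...]
08]
 [ 0.524 -0.373  0.014]
 [ 0.526 -0.33   0.019]
 [ 0.542 -0.323  0.025]
 [ 0.53  -0.325  0.029]
 [ 0.537 -0.325  0.032]
 [ 0.526 -0.346  0.036]
 [ 0.524 -0.367  0.04 ]
 [ 0.524 -0.367  0.044]
 [ 0.528 -0.331  0.046]
 [ 0.534 -0.336  0.048]
 [ 0.532 -0.345  0.049]
 [ 0.528 -0.336  0.05 ]
 [ 0.536 -0.328  0.053]
 [ 0.527 -0.345  0.062]
 [ 0.547 -0.347  0.066]
 [ 0.548 -0.349  0.072]
 [ 0.529 -0.348  0.076]
 [ 0.523 -0.359  0.082]
 [ 0.544 -0.346  0.085]
 [ 0.543 -0.343  0.092]
 [ 0.552 -0.349  0.097]
 [ 0.526 -0.343  0.101]
 [ 0.542 -0.357  0.103]
 [ 0.521 -0.365  0.105]
 [ 0.531 -0.342  0.107]
 [ 0.563 -0.357  0.108]
 [ 0.508 -0.362  0.112]
 [ 0.524 -0.339  0.114]
 [ 0.553 -0.342  0.119]]
```

```bash
python3 - <<'E'
from h import *
f=grab_frame('wrist');P=cloud(f)
for v in range(241,258,2): print(v,[P[v,u].round(4).tolist() for u in (316,334)])
g=grab_frame('scene');G=cloud(g)
for v in range(118,146,2):
    r=[(u,G[v,u].round(3).tolist()) for u in range(355,375,4)];print(v,r)
E
```

```text
241 [[0.5327, -0.3413, 0.0481], [0.5413, -0.3423, 0.0478]]
243 [[0.5325, -0.3429, 0.0469], [0.5412, -0.344, 0.0463]]
245 [[0.5329, -0.3406, 0.0542], [0.5413, -0.3412, 0.0547]]
247 [[0.533, -0.3402, 0.0573], [0.5412, -0.3407, 0.0578]]
249 [[0.533, -0.3406, 0.0585], [0.5411, -0.3411, 0.0591]]
251 [[0.5331, -0.3404, 0.061], [0.5411, -0.3409, 0.0615]]
253 [[0.5332, -0.3403, 0.0632], [0.541, -0.3413, 0.0626]]
255 [[0.5332, -0.3406, 0.0646], [0.541, -0.3407, 0.0659]]
257 [[0.5332, -0.3408, 0.0659], [0.5409, -0.3412, 0.0667]]
118 [(355, [0.564, -0.341, 0.112]), (359, [0.551, -0.338, 0.119]), (363, [0.54, -0.34, 0.121]), (367, [0.527, -0.338, 0.127]), (371, [0.521, -0.35, 0.121])]
120 [(355, [0.565, -0.343, 0.103]), (359, [0.555, -0.347, 0.105]), (363, [0.542, -0.346, 0.11]), (367, [0.527, -0.337, 0.121]), (371, [0.519, -0.345, 0.119])]
122 [(355, [0.621, -0.46, -0.001]), (359, [0.556, -0.35, 0.095]), (363, [0.54, -0.342, 0.106]), (367, [0.527, -0.339, 0.113]), (371, [0.522, -0.353, 0.106])]
124 [(355, [0.614, -0.446, 0.003]), (359, [0.603, -0.452, 0.003]), (363, [0.54, -0.341, 0.1]), (367, 
[... 933 characters left out ...]
, 0.06]), (367, [0.528, -0.347, 0.06]), (371, [0.524, -0.366, 0.048])]
138 [(355, [0.584, -0.389, 0.001]), (359, [0.574, -0.395, 0.001]), (363, [0.539, -0.346, 0.049]), (367, [0.529, -0.35, 0.05]), (371, [0.524, -0.367, 0.04])]
140 [(355, [0.578, -0.378, 0.003]), (359, [0.544, -0.332, 0.05]), (363, [0.535, -0.339, 0.048]), (367, [0.526, -0.346, 0.047]), (371, [0.524, -0.37, 0.031])]
142 [(355, [0.574, -0.369, 0.003]), (359, [0.541, -0.325, 0.049]), (363, [0.53, -0.328, 0.052]), (367, [0.526, -0.346, 0.04]), (371, [0.523, -0.369, 0.024])]
144 [(355, [0.57, -0.361, 0.004]), (359, [0.541, -0.326, 0.041]), (363, [0.529, -0.326, 0.046]), (367, [0.527, -0.349, 0.03]), (371, [0.523, -0.37, 0.016])]
```

Both cameras put the shut fingertips at z≈0.054, while the state reports 0.013. The reported height is about 41 mm low, so the grip was never between the pads. I'll open and descend about 40 mm further, watching the force.

Emit:
{"name": "jog_arm", "arguments": {
  "motion": "60 0 0 0 0 0 0;60 0 0 0 0 0 0;60 0 0 0 0 0 0;60 0 0 0.02 0 0 0;60 0 0 0.04 0 0 0"
}}

```text
time: 6.58
tool_pos: [0.536, -0.3519, -0.0079]
tool_rot: [-0.0, 0.74, 0.672, -0.0]
contact_force: [-0.6, 0.5, 0.2]
gripper_width: 0.604
grasp_force: 0.0
```

Emit:
{"name": "jog_arm", "arguments": {
  "motion": "60 0 0 0.01 0 0 0;60 0 0 0.02 0 0 0;60 0 0 0.03 0 0 0;60 0 0 0.038 0 0 0;60 0 0 0.038 0 0 0"
}}

```text
time: 7.2
tool_pos: [0.536, -0.3518, -0.0264]
tool_rot: [-0.0, 0.74, 0.672, -0.0]
contact_force: [-0.2, -0.1, 0.7]
gripper_width: 0.601
grasp_force: 0.0
```

```bash
python3 - <<'E'
from h import *
f=grab_frame('wrist');save(f,'w3');s=state();print(s['tool_pos'],s['contact_force'])
E
```

```text
[ 0.53618393 -0.35200078 -0.02605774] [0.48391579 0.30437682 0.67134622]
```

View pics/w3.png

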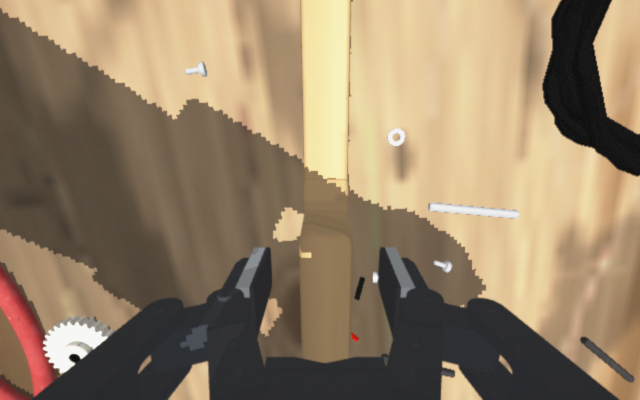

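The fingers now straddle the grip: pads at (258,260) and (395,260), grip at (326,290). Closing.

Emit:
{"name": "jog_arm", "arguments": {
  "motion": "0 0 0 0 0 0 0;0 0 0 0 0 0 0;0 0 0 0 0 0 0;0 0 0 0 0 0 0;0 0 0 0 0 0 0"
}}

```text
time: 7.88
tool_pos: [0.5366, -0.3523, -0.0255]
tool_rot: [0.0, 0.74, 0.672, 0.0]
contact_force: [-0.7, -1.4, 2.5]
gripper_width: 0.228
grasp_force: 58.8
```

Emit:
{"name": "jog_arm", "arguments": {
  "motion": "0 0 0 -0.04 0 0 0;0 0 0 -0.08 0 0 0;0 0 0 -0.12 0 0 0;0 0 0 -0.16 0 0 0;0 0 0 -0.2 0 0 0"
}}

```text
time: 8.5
tool_pos: [0.5363, -0.3521, 0.0758]
tool_rot: [0.0, 0.74, 0.672, 0.0]
contact_force: [-1.2, 0.3, -0.1]
gripper_width: 0.222
grasp_force: 58.6
```

```bash
python3 - <<'E'
from h import *
s=state();print(s)
f=grab_frame('wrist');P=cloud(f)
for r in cut_out('wrist','push_stick')[:1]:
    q=P[r['pixels']]; a=q[(q[:,2]>.03)];print(rect(a))
    b=cv2.erode(r['pixels'].astype(np.uint8),np.ones((5,5)))>0
    for y in range(-320,-220,10):
        w=P[b];w=w[abs(w[:,1]*1000-y)<4]
        if len(w): print(y,np.median(w,0).round(4))
for n in ('stick_nose',): print([(r['p'],np.round(r['at'],4)) for r in place_of('wrist',n)[:2]])
E
```

```text
{'time': 8.5, 'joint_pos': array([-6.96871790e-01,  1.86727637e-01,  1.67092566e+00, -1.89094944e-05,
        1.28315554e+00, -6.00878121e-01]), 'joint_vel': array([-0.00155358, -0.16799143, -0.08947289, -0.00101293,  0.26306816,
       -0.00105456]), 'joint_efforts': array([ 2.70436972e-02, -4.25101554e+01, -3.47403610e+01,  1.15354921e-02,
       -1.91045240e-01, -2.71204397e-05]), 'tool_pos': array([ 0.53634152, -0.35214214,  0.07583397]), 'tool_rot': array([3.89494969e-04, 7.40216458e-01, 6.72368531e-01, 4.43554341e-05]), 'contact_force': array([-1.19324849,  0.29840009, -0.13925396]), 'ft_torque': array([ 0.03777262,  0.00460571, -0.02210456]), 'grasp_force': 58.63851606845856, 'gripper_width': 0.22240500985324035}
(array([ 540.1, -309. ]), array([ 20.1, 140.5]), np.float32(84.53))
-320 [ 0.5386 -0.3224  0.1286]
-310 [ 0.5399 -0.3105  0.1128]
-300 [ 0.541  -0.3     0.1108]
-290 [ 0.5418 -0.2899  0.1108]
-280 [ 0.5432 -0.2798  0.1108]
-270 [ 0.5438 -0.2699  0.1107]
-260 [ 0.5449 -0.26    0.1108]
-250 [ 0.5456 -0.2499  0.1107]
-240 [ 0.5456 -0.2418  0.1107]
[]
```

Stick is gripped and level: its underside is at reported z + 25 mm, and the nose is 125 mm ahead of the TCP along tool x. Now move to behind the blank.

```bash
cat >> h.py <<'E'
A=np.radians(91.6)
def tcp_for_nose(y,dx=0):  # nose at world y on notcher axis -> tcp xy
    ax=lambda yy:.4546-np.tan(A-np.pi/2)*(yy-.0801)
    return np.array([ax(y)+dx-.125*np.cos(A), y-.125*np.sin(A)])
E
python3 - <<'E'
from h import *
for z in (.03,-.011): print(rows([*tcp_for_nose(-.070,-.001),z],A))
E
```

```text
(array([ 0.2999, -0.1817,  0.0911]), array([ 0.0018,  0.0014, -0.0826]))
(array([ 0.3001, -0.1819,  0.1731]), array([ 0.0018,  0.0014, -0.0826]))
```

Emit:
{"name": "jog_arm", "arguments": {
  "motion": "0 0.08 -0.05 0 0 0 -0.03;0 0.16 -0.1 0.01 0 0 -0.06;0 0.24 -0.15 0.03 0 0 -0.0826;0 0.3 -0.182 0.06 0 0 -0.0826;0 0.3 -0.182 0.09 0 0 -0.0826"
}}

```text
time: 9.28
tool_pos: [0.4582, -0.1916, 0.027]
tool_rot: [-0.001, 0.696, 0.718, -0.0]
contact_force: [-0.2, -0.4, -2.0]
gripper_width: 0.226
grasp_force: 58.8
```

```bash
python3 - <<'E'
from h import *
f=grab_frame('wrist');save(f,'w4');P=cloud(f);s=state();print(s['tool_pos'],s['contact_force'],s['ft_torque'])
r=cut_out('wrist','push_stick')[0];q=P[r['pixels']];q=q[(q[:,1]>-.15)&(q[:,1]<-.02)&(q[:,2]>.05)]
print('sole',rect(q),np.median(q,0),q[:,1].max())
for r in cut_out('wrist','blank')[:2]:
    q=P[r['pixels']];q=q[(q[:,2]>.014)&(q[:,2]<.03)];print(r['p'],rect(q) if len(q)>5 else 0,np.median(q,0))
q=P[(abs(P[...,2]-.012)<.004)&(abs(P[...,0]-.455)<.06)&(P[...,1]>-.1)&(P[...,1]<.05)]
print('bed',rect(q),np.median(q,0))
# edges of the grey base / strips near y=.06
for y in (-.03,.0,.03,.06,.08):
    w=P[(abs(P[...,1]-y)<.002)&(P[...,2]>.02)&(P[...,2]<.035)]; print(y,np.unique(w[:,0].round(3)))
print(rows([*tcp_for_nose(-.060,-.001),-.011],A))
E
```

```text
[ 0.45764437 -0.19215015  0.02529074] [-1.77916266  0.50755428 -1.92982347] [-0.02174921  0.03487154 -0.02279468]Traceback (most recent call last):
  File "<stdin>", line 3, in <module>
IndexError: list index out of range
```

View pics/w4.png

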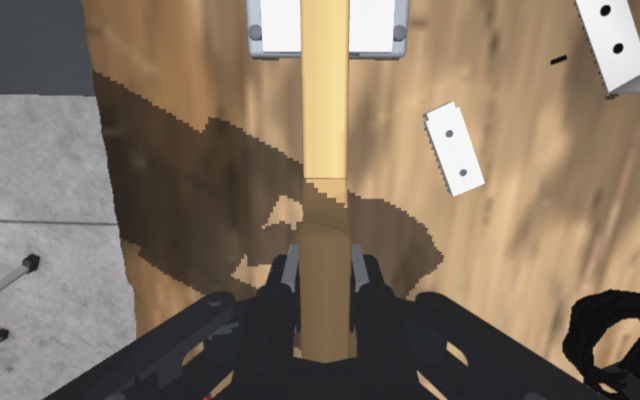

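The wrist view shows the stick (302–349 px) over the bed's near end (base edges 249–408), so it is nearly centred. The near bed corners are clear.

```bash
python3 - <<'E'
from h import *
s=state();print(s['tool_pos'],s['contact_force'])
print(tcp_for_nose(-.065,-.001),rows([*tcp_for_nose(-.065,-.001),-.011],A))
f=grab_frame('wrist');P=cloud(f)
for lo,hi,n in ((-.004,.02,'base'),(.055,.066,'sole')):
  for y in (-.085,-.08,-.075,-.07):
    w=P[(abs(P[...,1]-y)<.0025)&(P[...,2]>lo+.008*(n=='base'))&(P[...,2]<hi)&(abs(P[...,0]-.455)<.07)]
    if len(w): print(n,y,w[:,0].min().round(4),w[:,0].max().round(4),np.median(w[:,2]).round(4))
E
```

```text
[ 0.4582691  -0.19297274  0.02643964] [-0.04770066  0.43916043 -0.85460571]
[ 0.46114321 -0.18995126] (array([0.0057, 0.0062, 0.0749]), array([-0.0026, -0.0015,  0.0003]))
base -0.085 0.411 0.501 0.0112
base -0.08 0.4107 0.5006 0.0112
base -0.075 0.4108 0.5005 0.0112
base -0.07 0.4106 0.5005 0.0112
sole -0.085 0.4452 0.465 0.0616
sole -0.08 0.4451 0.4647 0.0616
```

Emit:
{"name": "jog_arm", "arguments": {
  "motion": "0 0 0 0.03 0 0 0;0 0 0 0.05 0 0 0;0 0 0 0.065 0 0 0;0 0 0 0.073 0 0 0;0 0 0 0.073 0 0 0"
}}

```text
time: 10.05
tool_pos: [0.4599, -0.1939, -0.0078]
tool_rot: [-0.0, 0.697, 0.717, -0.0]
contact_force: [0.2, 0.0, -0.4]
gripper_width: 0.225
grasp_force: 58.8
```

```bash
python3 - <<'E'
from h import *
s=state();print(s['tool_pos'],s['contact_force'],rows(s['tool_pos'],A))
f=grab_frame('wrist');P=cloud(f)
for lo,hi,n in ((.008,.014,'base'),(.018,.03,'sole')):
  for y in (-.085,-.08,-.075):
    w=P[(abs(P[...,1]-y)<.0025)&(P[...,2]>lo)&(P[...,2]<hi)&(abs(P[...,0]-.455)<.07)]
    if len(w): print(n,y,w[:,0].min().round(4),w[:,0].max().round(4),np.median(w[:,2]).round(4))
f=grab_frame('top');P=cloud(f);w=P[(abs(P[...,0]-.455)<.012)&(P[...,1]>-.12)&(P[...,1]<.05)]
w=w[w[:,1].argsort()];print(w[::6,1:].round(3).tolist())
E
```

```text
[ 0.45986895 -0.19393397 -0.00778416] [ 0.16756439  0.00395314 -0.4023118 ] (array([0., 0., 0.]), array([-0.0003, -0.0002, -0.0001]))
base -0.085 0.4128 0.4988 0.0113
base -0.08 0.4127 0.4993 0.0113
base -0.075 0.4135 0.4986 0.0112
sole -0.085 0.4467 0.4665 0.0272
sole -0.08 0.4467 0.4662 0.027
[[-0.12, 0.374], [-0.119, 0.028], [-0.117, 0.028], [-0.115, 0.002], [-0.113, 0.025], [-0.111, 0.027], [-0.109, -0.003], [-0.108, 0.027], [-0.105, 0.027], [-0.103, -0.002], [-0.102, 0.03], [-0.1, 0.03], [-0.097, -0.003], [-0.097, 0.026], [-0.094, 0.008], [-0.091, 0.012], [-0.091, 0.031], [-0.088, 0.013], [-0.085, 0.015], [-0.085, 0.029], [-0.082, 0.014], [-0.08, 0.027], [-0.079, 0.023], [-0.077, 0.008], [-0.074, 0.027], [-0.074, 0.029], [-0.071, 0.009], [-0.069, 0.015], [-0.066, 0.01], [-0.065, 0.01], [-0.063, 0.013], [-0.06, 0.012], [-0.057, 0.01], [-0.057, 0.015], [-0.054, 0.011], [-0.051, 0.012], [-0.049, 0.02], [-0.048, 0.021], [-0.045, 0.022], [-0.043, 0.022], [-0.04, 0.019], [-0.04, 0.023], [-0.037, 0.02], [-0.034, 0.025], [-0.032, 0.022], [-0.031, 0.023], [-0.028, 0.02], [-0.026, 0.02], [-0.023, 0.021], [-0.023, 0.019], [-0.02, 0.026], [-0.017, 0.024], [-0.017, 0.017], [-0.014, 0.021], [-0.012, 0.022], [-0.009, 0.022], [-0.008, 0.019], [-0.006, 0.021], [-0.003, 0.022], [-0.003, 0.022], [-0.0, 0.02], [0.003, 0.024], [0.003, 0.025], [0.006, 0.025], [0.008, 0.022], [0.009, 0.023], [0.011, 0.021], [0.014, 0.023], [0.014, 0.023], [0.017, 0.021], [0.02, 0.025], [0.02, 0.023], [0.023, 0.025], [0.025, 0.022], [0.026, 0.021], [0.028, 0.023], [0.031, 0.024], [0.032, 0.012], [0.035, 0.011], [0.038, 0.014], [0.041, 0.012], [0.041, 0.011], [0.044, 0.01], [0.046, 0.013], [0.049, 0.014], [0.05, 0.008]]
```

Emit:
{"name": "jog_arm", "arguments": {
  "motion": "0 0 0 0.007 0 0 0;0 0.01 0 0.007 0 0 0;0 0.03 0 0.007 0 0 0;0 0.045 0 0.007 0 0 0;0 0.06 0 0.007 0 0 0"
}}

```text
time: 10.78
tool_pos: [0.4592, -0.1634, -0.0109]
tool_rot: [0.0, 0.697, 0.717, -0.0]
contact_force: [-0.3, 0.5, -0.5]
gripper_width: 0.224
grasp_force: 58.8
```

Emit:
{"name": "jog_arm", "arguments": {
  "motion": "0 0.015 0 0 0 0 0;0 0.03 0 0 0 0 0;0 0.045 0 0 0 0 0;0 0.06 0 0 0 0 0;0 0.075 0 0 0 0 0"
}}

```text
time: 11.4
tool_pos: [0.4581, -0.126, -0.011]
tool_rot: [0.0, 0.697, 0.717, -0.0]
contact_force: [-0.3, -0.2, -0.5]
gripper_width: 0.225
grasp_force: 58.8
```

```bash
python3 - <<'E'
from h import *
s=state();print(s['time'],s['tool_pos'],s['contact_force'],rows(s['tool_pos'],A)[1])
f=grab_frame('wrist');save(f,'w5');P=cloud(f)
for lo,hi,n in ((.0,.0145,'base'),(.0165,.032,'hi')):
  for y in (-.065,-.06,-.055,-.04,-.03,-.02,-.01,0,.01,.02):
    w=P[(abs(P[...,1]-y)<.002)&(P[...,2]>lo)&(P[...,2]<hi)&(abs(P[...,0]-.455)<.047)]
    if len(w): x=np.sort(w[:,0]);j=np.diff(x)>.003;print(n,y,x[np.r_[True,j]].round(4),x[np.r_[j,True]].round(4),np.median(w[:,2]).round(4))
E
```

```text
11.4 [ 0.45813552 -0.12604767 -0.0109539 ] [-0.32922237 -0.24798296 -0.45511085] [ 0.  0. -0.]
base -0.065 [0.4091 0.4667] [0.445  0.5018] 0.0112
base -0.06 [0.4084 0.4669] [0.4449 0.5017] 0.0112
base -0.055 [0.4082 0.4667] [0.4449 0.5016] 0.0112
base -0.04 [0.4081 0.4661] [0.4444 0.5012] 0.0112
base -0.03 [0.4082 0.4659] [0.4443 0.5018] 0.0112
base -0.02 [0.4091 0.4655] [0.4439 0.5017] 0.0112
base -0.01 [0.4086 0.4654] [0.4438 0.5019] 0.011
hi -0.065 [0.4461] [0.4657] 0.0239
hi -0.06 [0.446] [0.466] 0.024
hi -0.055 [0.446] [0.4657] 0.024
hi -0.04 [0.4454] [0.4654] 0.0241
hi -0.03 [0.4451] [0.4649] 0.0239
hi -0.02 [0.445] [0.4648] 0.024
```

View pics/w5.png

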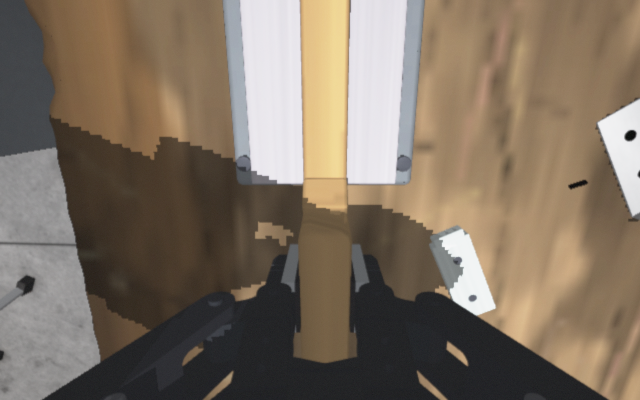

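The stick (302–349 px at the bed's near edge) sits central on the bed (238–410). Continue the feed.

Emit:
{"name": "jog_arm", "arguments": {
  "motion": "0 0.012 0 0 0 0 0;0 0.024 0 0 0 0 0;0 0.036 0 0 0 0 0;0 0.048 0 0 0 0 0;0 0.06 0 0 0 0 0"
}}

```text
time: 12.08
tool_pos: [0.4573, -0.0962, -0.011]
tool_rot: [0.0, 0.697, 0.717, -0.0]
contact_force: [0.5, -1.5, -0.6]
gripper_width: 0.23
grasp_force: 58.8
```

```bash
python3 - <<'E'
from h import *
s=state();print(s['time'],s['tool_pos'],s['contact_force'],s['ft_torque'])
f=grab_frame('top');g=grab_frame('scene')
cv2.imwrite('pics/c6.png',np.vstack([cv2.resize(f['color'][185:260,190:350,::-1],(640,300)),cv2.resize(g['color'][200:360,240:400,::-1],(300,300)).repeat(1,0) if 0 else cv2.resize(g['color'][205:355,220:400,::-1],(640,300))]))
E
```

```text
12.075 [ 0.45730183 -0.09617852 -0.01098751] [ 0.48488142 -1.48285517 -0.59022544] [-0.4493513  -0.14915472 -0.13186173]
```

View pics/c6.png

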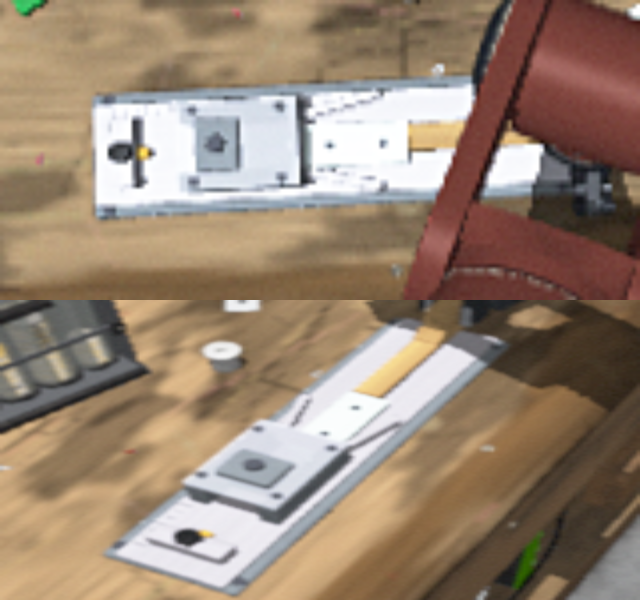

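The blank is square and entering the mouth, with its trailing edge at (410,142) in the crop against the nose. The brass screw is visible at (147,153).

Emit:
{"name": "jog_arm", "arguments": {
  "motion": "0 0.012 0 0 0 0 0;0 0.024 0 0 0 0 0;0 0.036 0 0 0 0 0;0 0.048 0 0 0 0 0;0 0.06 0 0 0 0 0"
}}

```text
time: 12.8
tool_pos: [0.4565, -0.0661, -0.011]
tool_rot: [0.0, 0.697, 0.717, 0.0]
contact_force: [-0.1, 0.7, -1.0]
gripper_width: 0.222
grasp_force: 58.8
```

Emit:
{"name": "jog_arm", "arguments": {
  "motion": "0 0.01 0 0 0 0 0;0 0.02 0 0 0 0 0;0 0.03 0 0 0 0 0;0 0.04 0 0 0 0 0;0 0.05 0 0 0 0 0"
}}

```text
time: 13.42
tool_pos: [0.4563, -0.0418, -0.0107]
tool_rot: [0.001, 0.697, 0.717, -0.0]
contact_force: [1.3, -3.8, -0.9]
gripper_width: 0.228
grasp_force: 58.8
```

Emit:
{"name": "jog_arm", "arguments": {
  "motion": "0 0.008 0 0 0 0 0;0 0.016 0 0 0 0 0;0 0.024 0 0 0 0 0;0 0.032 0 0 0 0 0;0 0.04 0 0 0 0 0"
}}

```text
time: 14.05
tool_pos: [0.4557, -0.0217, -0.0107]
tool_rot: [0.001, 0.697, 0.717, 0.0]
contact_force: [2.4, -4.8, -1.7]
gripper_width: 0.232
grasp_force: 58.8
```

```bash
python3 - <<'E'
from h import *
for n in ('top','scene'):
    f=grab_frame(n);P=cloud(f);c=f['color'].astype(int)
    reg=(abs(P[...,0]-.452)<.03)&(P[...,1]>.19)&(P[...,1]<.25)
    ye=reg&(c[...,0]-c[...,2]>50)
    print(n,'yellow');print([(p.round(4).tolist(),k.tolist()) for p,k in zip(P[ye],c[ye])])
    r=cut_out(n,'back_gauge')
    for q in r[:1]:
        w=P[q['pixels']];w=w[abs(w[:,0]-.452)<.035];print(w[:,1].min(),w[:,1].max(),rect(w[w[:,2]>.024]))
        b=w[(w[:,2]>.025)&(abs(w[:,0]-.452)>.014)];print('block',len(b),b.min(0),b.max(0))
s=state();print(s['tool_pos'],s['contact_force'])
E
```

```text
top yellow
[([0.4522, 0.2192, 0.022], [129, 104, 50]), ([0.452, 0.2159, 0.0237], [255, 215, 90]), ([0.452, 0.2136, 0.0215], [255, 218, 86]), ([0.4494, 0.2193, 0.0214], [147, 121, 58]), ([0.4493, 0.2165, 0.0211], [255, 244, 100]), ([0.4492, 0.2134, 0.022], [255, 214, 75]), ([0.4492, 0.2111, 0.0201], [75, 54, 13]), ([0.4465, 0.2194, 0.0211], [105, 88, 47]), ([0.4468, 0.2178, 0.0162], [211, 172, 80]), ([0.4467, 0.2147, 0.017], [219, 185, 115])]
0.2134470085228629 0.23490810410442609 (array([451.9, 227. ]), array([15.4, 46. ]), np.float32(1.54))
block 40 [0.42911868 0.21880332 0.02566159] [0.47483998 0.2349081  0.03418922]
scene yellow
[([0.4432, 0.2208, 0.0411], [225, 197, 147]), ([0.4472, 0.2145, 0.0254], [246, 223, 148]), ([0.4459, 0.2132, 0.0244], [245, 229, 190]), ([0.4415, 0.223, 0.0424], [208, 164, 75]), ([0.447, 0.2154, 0.0227], [253, 222, 92]), ([0.4453, 0.2143, 0.0226], [248, 221, 111]), ([0.4427, 0.2142, 0.025], [236, 218, 167]), ([0.4395, 0.2255, 0.0449], [155, 124, 56]), ([0.4451, 0.2177, 0.0246], [237, 194, 83]), ([0.4448, 0.2154, 0.0205], [240, 203, 85]), ([0.442, 0.2155, 0.0236], [219, 184, 115]), ([0.4411, 0.222, 0.0323], [177, 153, 120]), ([0.4398, 0.2207, 0.0311], [216, 185, 137])]
0.21319568889737628 0.2371819598708047 (array([445.2, 225. ]), array([23.6, 48.7]), np.float32(1.36))
block 93 [0.42058493 0.22107884 0.0251706 ] [0.46949394 0.23686614 0.0356012 ]
[ 0.45523994 -0.02129666 -0.01097577] [ 1.39071588 -2.62499044 -0.44977007]
```

Gauge face is at y≈0.219 and the screw tip at ≈0.212; the blank's leading end is at ≈0.184. I'll advance 18 mm, then feel for contact in small steps.

Emit:
{"name": "jog_arm", "arguments": {
  "motion": "0 0.008 0 0 0 0 0;0 0.016 0 0 0 0 0;0 0.024 0 0 0 0 0;0 0.031 0 0 0 0 0;0 0.036 0 0 0 0 0"
}}

```text
time: 14.88
tool_pos: [0.4548, -0.0038, -0.0108]
tool_rot: [0.0, 0.697, 0.717, -0.0]
contact_force: [2.2, -5.0, -0.2]
gripper_width: 0.224
grasp_force: 58.9
```

Emit:
{"name": "jog_arm", "arguments": {
  "motion": "0 0.0008 0 0 0 0 0;0 0.0016 0 0 0 0 0;0 0.0024 0 0 0 0 0;0 0.0032 0 0 0 0 0;0 0.004 0 0 0 0 0"
}}

```text
time: 15.5
tool_pos: [0.4547, -0.0019, -0.0109]
tool_rot: [0.0, 0.697, 0.717, -0.0]
contact_force: [2.1, -5.6, 1.0]
gripper_width: 0.229
grasp_force: 58.9
```

```bash
python3 -c "
from h import *
for i in range(3): s=state();grab_frame('wrist') if i<2 else 0;print(s['time'],s['tool_pos'],s['contact_force'],s['ft_torque'])"
```

```text
15.5 [ 0.45472434 -0.00191998 -0.01086798] [ 2.12641526 -5.56877721  0.97308712] [-0.83042799 -0.24592176 -0.14351008]
15.55 [ 0.45469095 -0.00187995 -0.0108932 ] [ 2.74062685 -6.02306968  0.61475716] [-0.77312596 -0.26547979 -0.24612463]
15.6 [ 0.45471901 -0.00187297 -0.0108717 ] [ 1.93584481 -3.94510676  0.67387786] [-0.79003947 -0.32065228 -0.18579033]
```

Emit:
{"name": "jog_arm", "arguments": {
  "motion": "0 0.0006 0 0 0 0 0;0 0.0012 0 0 0 0 0;0 0.0018 0 0 0 0 0;0 0.0024 0 0 0 0 0;0 0.003 0 0 0 0 0"
}}

```text
time: 16.23
tool_pos: [0.4547, -0.0004, -0.0109]
tool_rot: [0.0, 0.697, 0.717, -0.0]
contact_force: [2.8, -5.4, 0.7]
gripper_width: 0.224
grasp_force: 58.9
```

```bash
cat > m.py <<'E'
from h import *
a=[]
for i in range(4): a.append(state()); grab_frame('wrist')
t=np.mean([np.r_[s['tool_pos'][1],s['contact_force'],s['ft_torque']] for s in a],0)
print(state()['time'],t.round(4))
E
python3 m.py
```

```text
16.425 [-4.0000e-04  2.1860e+00 -5.0832e+00  3.1560e-01 -8.1400e-01 -2.8900e-01
 -1.5820e-01]
```

Emit:
{"name": "jog_arm", "arguments": {
  "motion": "0 0.0004 0 0 0 0 0;0 0.0008 0 0 0 0 0;0 0.0012 0 0 0 0 0;0 0.0016 0 0 0 0 0;0 0.002 0 0 0 0 0"
}}

```text
time: 17.05
tool_pos: [0.4547, 0.0006, -0.0109]
tool_rot: [0.0, 0.697, 0.717, -0.0]
contact_force: [1.8, -5.3, -0.1]
gripper_width: 0.232
grasp_force: 58.9
```

```bash
python3 m.py
```

```text
17.25 [ 6.0000e-04  1.5220e+00 -5.0413e+00 -4.6200e-02 -7.9720e-01 -2.7500e-01
 -1.3870e-01]
```

Emit:
{"name": "jog_arm", "arguments": {
  "motion": "0 0.0004 0 0 0 0 0;0 0.0008 0 0 0 0 0;0 0.0012 0 0 0 0 0;0 0.0016 0 0 0 0 0;0 0.0016 0 0 0 0 0"
}}

```text
time: 17.88
tool_pos: [0.4546, 0.0014, -0.0109]
tool_rot: [0.0, 0.697, 0.717, -0.0]
contact_force: [2.0, -5.8, 1.0]
gripper_width: 0.225
grasp_force: 58.9
```

```bash
python3 m.py
```

```text
18.075 [ 1.4000e-03  1.8010e+00 -5.0895e+00  2.2500e-01 -7.8150e-01 -3.0110e-01
 -1.8420e-01]
```

Emit:
{"name": "jog_arm", "arguments": {
  "motion": "0 0.0004 0 0 0 0 0;0 0.0008 0 0 0 0 0;0 0.0012 0 0 0 0 0;0 0.0016 0 0 0 0 0;0 0.0016 0 0 0 0 0"
}}

```text
time: 18.7
tool_pos: [0.4546, 0.0022, -0.0109]
tool_rot: [0.0, 0.697, 0.717, -0.0]
contact_force: [1.4, -5.5, -0.6]
gripper_width: 0.227
grasp_force: 58.9
```

```bash
python3 m.py
```

```text
18.9 [ 2.2000e-03  2.3000e+00 -5.2871e+00  1.5200e-02 -7.8990e-01 -2.8460e-01
 -1.6740e-01]
```

Emit:
{"name": "jog_arm", "arguments": {
  "motion": "0 0.0004 0 0 0 0 0;0 0.0008 0 0 0 0 0;0 0.0012 0 0 0 0 0;0 0.0016 0 0 0 0 0;0 0.0016 0 0 0 0 0"
}}

```text
time: 19.52
tool_pos: [0.4546, 0.003, -0.0109]
tool_rot: [0.0, 0.697, 0.717, -0.0]
contact_force: [2.5, -4.9, 0.4]
gripper_width: 0.221
grasp_force: 58.9
```

```bash
python3 m.py
```

```text
19.725 [ 3.0000e-03  2.0493e+00 -5.2275e+00  1.6220e-01 -8.0900e-01 -2.9140e-01
 -1.7390e-01]
```

Emit:
{"name": "jog_arm", "arguments": {
  "motion": "0 0.0004 0 0 0 0 0;0 0.0008 0 0 0 0 0;0 0.0012 0 0 0 0 0;0 0.0016 0 0 0 0 0;0 0.0016 0 0 0 0 0"
}}

```text
time: 20.35
tool_pos: [0.4546, 0.0038, -0.0109]
tool_rot: [0.0, 0.697, 0.717, -0.0]
contact_force: [2.2, -5.2, 0.6]
gripper_width: 0.229
grasp_force: 58.9
```

```bash
python3 m.py
```

```text
20.55 [ 3.8000e-03  1.4939e+00 -4.7188e+00  1.4690e-01 -8.1780e-01 -2.9180e-01
 -1.6940e-01]
```

Emit:
{"name": "jog_arm", "arguments": {
  "motion": "0 0.0004 0 0 0 0 0;0 0.0008 0 0 0 0 0;0 0.0012 0 0 0 0 0;0 0.0016 0 0 0 0 0;0 0.0016 0 0 0 0 0"
}}

```text
time: 21.18
tool_pos: [0.4545, 0.0046, -0.0109]
tool_rot: [0.0, 0.697, 0.717, -0.0]
contact_force: [1.3, -5.3, 0.3]
gripper_width: 0.226
grasp_force: 58.9
```

```bash
python3 m.py
```

```text
21.375 [ 4.6000e-03  1.4407e+00 -5.1369e+00  1.6640e-01 -8.0230e-01 -2.8250e-01
 -1.8290e-01]
```

Emit:
{"name": "jog_arm", "arguments": {
  "motion": "0 0.0004 0 0 0 0 0;0 0.0008 0 0 0 0 0;0 0.0012 0 0 0 0 0;0 0.0016 0 0 0 0 0;0 0.0016 0 0 0 0 0"
}}

```text
time: 22.0
tool_pos: [0.4545, 0.0054, -0.0109]
tool_rot: [0.0, 0.697, 0.717, -0.0]
contact_force: [2.3, -5.5, 0.4]
gripper_width: 0.227
grasp_force: 58.9
```

Emit:
{"name": "jog_arm", "arguments": {
  "motion": "0 0.0004 0 0 0 0 0;0 0.0008 0 0 0 0 0;0 0.0012 0 0 0 0 0;0 0.0016 0 0 0 0 0;0 0.0016 0 0 0 0 0"
}}

```text
time: 22.62
tool_pos: [0.4545, 0.0062, -0.0109]
tool_rot: [0.0, 0.697, 0.717, -0.0]
contact_force: [1.0, -4.8, 0.6]
gripper_width: 0.225
grasp_force: 58.9
```

Emit:
{"name": "jog_arm", "arguments": {
  "motion": "0 0.0004 0 0 0 0 0;0 0.0008 0 0 0 0 0;0 0.0012 0 0 0 0 0;0 0.0016 0 0 0 0 0;0 0.0016 0 0 0 0 0"
}}

```text
time: 23.25
tool_pos: [0.4545, 0.007, -0.0109]
tool_rot: [0.0, 0.697, 0.717, -0.0]
contact_force: [1.3, -5.7, 0.9]
gripper_width: 0.229
grasp_force: 58.9
```

Emit:
{"name": "jog_arm", "arguments": {
  "motion": "0 0.0004 0 0 0 0 0;0 0.0008 0 0 0 0 0;0 0.0012 0 0 0 0 0;0 0.0016 0 0 0 0 0;0 0.0016 0 0 0 0 0"
}}

```text
time: 23.88
tool_pos: [0.4545, 0.0078, -0.0109]
tool_rot: [0.0, 0.697, 0.717, -0.0]
contact_force: [1.9, -4.6, -0.7]
gripper_width: 0.221
grasp_force: 58.9
```

Emit:
{"name": "jog_arm", "arguments": {
  "motion": "0 0.0004 0 0 0 0 0;0 0.0008 0 0 0 0 0;0 0.0012 0 0 0 0 0;0 0.0016 0 0 0 0 0;0 0.0016 0 0 0 0 0"
}}

```text
time: 24.5
tool_pos: [0.4544, 0.0086, -0.0109]
tool_rot: [0.0, 0.697, 0.717, -0.0]
contact_force: [1.8, -5.2, 0.9]
gripper_width: 0.23
grasp_force: 58.9
```

Emit:
{"name": "jog_arm", "arguments": {
  "motion": "0 0.0004 0 0 0 0 0;0 0.0008 0 0 0 0 0;0 0.0012 0 0 0 0 0;0 0.0016 0 0 0 0 0;0 0.0016 0 0 0 0 0"
}}

```text
time: 25.12
tool_pos: [0.4545, 0.0087, -0.0107]
tool_rot: [0.001, 0.697, 0.717, -0.001]
contact_force: [2.0, -6.7, 1.3]
gripper_width: 0.226
grasp_force: 59.0
```

```bash
python3 m.py
```

```text
25.325 [ 0.0087  1.3445 -7.2114  0.6909 -1.1507 -0.2186 -0.1305]
```

Contact: the position stalls and the force rises about 3 N/mm over the 5 N drag. Building up to roughly 10 N.

Emit:
{"name": "jog_arm", "arguments": {
  "motion": "0 0.0006 0 0 0 0 0;0 0.0012 0 0 0 0 0;0 0.0018 0 0 0 0 0;0 0.0024 0 0 0 0 0;0 0.0024 0 0 0 0 0"
}}

```text
time: 25.95
tool_pos: [0.4547, 0.0087, -0.0104]
tool_rot: [0.002, 0.697, 0.717, -0.002]
contact_force: [0.9, -11.6, 2.1]
gripper_width: 0.226
grasp_force: 59.2
```

```bash
python3 m.py
```

```text
26.15 [ 8.70000e-03  4.28300e-01 -1.14989e+01  1.99450e+00 -1.79400e+00
 -9.70000e-02 -6.92000e-02]
```

Emit:
{"name": "jog_arm", "arguments": {
  "motion": "0 0.0005 0 0 0 0 0;0 0.001 0 0 0 0 0;0 0.0015 0 0 0 0 0;0 0.002 0 0 0 0 0;0 0.002 0 0 0 0 0"
}}

```text
time: 26.78
tool_pos: [0.4549, 0.0088, -0.0101]
tool_rot: [0.003, 0.697, 0.717, -0.002]
contact_force: [-0.2, -15.6, 3.0]
gripper_width: 0.228
grasp_force: 59.3
```

```bash
python3 m.py
```

```text
26.975 [ 8.80000e-03  4.28400e-01 -1.54254e+01  2.86420e+00 -2.35240e+00
 -2.09000e-02  1.71000e-02]
```

Emit:
{"name": "jog_arm", "arguments": {
  "motion": "0 0 0 0 0 0 0;0 0 0 0 0 0 0;0 0 0 0 0 0 0;0 0 0 0 0 0 0;0 0 0 0 0 0 0"
}}

```text
time: 27.6
tool_pos: [0.4549, 0.0088, -0.0101]
tool_rot: [0.003, 0.697, 0.717, -0.002]
contact_force: [0.1, -15.0, 3.1]
gripper_width: 0.224
grasp_force: 59.3
```

The stick force holds at 15 N. Less the 5 N drag, that puts about 10 N on the stop. Withdrawing straight back.

Emit:
{"name": "jog_arm", "arguments": {
  "motion": "0 -0.004 0 0 0 0 0;0 -0.012 0 0 0 0 0;0 -0.03 0 0 0 0 0;0 -0.06 0 0 0 0 0;0 -0.09 0 0 0 0 0"
}}

```text
time: 28.22
tool_pos: [0.4553, -0.034, -0.0111]
tool_rot: [-0.0, 0.697, 0.717, -0.0]
contact_force: [0.5, 0.2, -0.9]
gripper_width: 0.224
grasp_force: 58.8
```

Emit:
{"name": "jog_arm", "arguments": {
  "motion": "0 -0.05 0 0 0 0 0;0 -0.1 0 0 0 0 0;0 -0.15 0 0 0 0 0;0 -0.2 0 0 0 0 0;0 -0.25 0 -0.01 0 0 0"
}}

```text
time: 28.85
tool_pos: [0.4583, -0.1594, -0.0064]
tool_rot: [-0.001, 0.697, 0.717, -0.0]
contact_force: [-0.4, 0.4, -1.2]
gripper_width: 0.227
grasp_force: 58.8
```

Emit:
{"name": "jog_arm", "arguments": {
  "motion": "0 0 0 -0.04 0 0 0;0 0 0 -0.08 0 0 0;0 -0.03 0 -0.12 0 0 0;0 -0.06 0 -0.14 0 0 0;0 -0.1 0 -0.14 0 0 0"
}}

```text
time: 29.48
tool_pos: [0.4608, -0.2096, 0.0647]
tool_rot: [0.001, 0.697, 0.717, 0.0]
contact_force: [0.4, 0.1, 0.2]
gripper_width: 0.228
grasp_force: 58.8
```

```bash
python3 - <<'E'
from h import *
s=state();print(s['time'],s['tool_pos'],s['contact_force'])
print(rows([.5363,-.352,.03],np.radians(84.6)),rows([.5363,-.352,-.0245],np.radians(84.6)))
for n in ('top','scene'):
    f=grab_frame(n);save(f,'e_'+n)
E
```

```text
29.475 [ 0.46077322 -0.20957336  0.06465242] [0.35516723 0.09741412 0.23880147]
(array([-0.2889,  0.143 ,  0.0698]), array([0.0009, 0.0005, 0.0814])) (array([-0.2888,  0.1428,  0.1788]), array([0.0009, 0.0005, 0.0814]))
```

Emit:
{"name": "jog_arm", "arguments": {
  "motion": "0 -0.08 0.04 0 0 0 0.03;0 -0.16 0.08 0 0 0 0.06;0 -0.24 0.12 0.02 0 0 0.0814;0 -0.289 0.143 0.05 0 0 0.0814;0 -0.289 0.143 0.08 0 0 0.0814"
}}

```text
time: 30.2
tool_pos: [0.5357, -0.3514, 0.0221]
tool_rot: [-0.001, 0.74, 0.672, -0.0]
contact_force: [-0.1, 0.4, -1.3]
gripper_width: 0.23
grasp_force: 58.9
```

Emit:
{"name": "jog_arm", "arguments": {
  "motion": "0 0 0 0 0 0 0;0 0 0 0 0 0 0;0 0 0 0 0 0 0;0 0 0 0 0 0 0;0 0 0 0 0 0 0"
}}

```text
time: 30.82
tool_pos: [0.5361, -0.3504, 0.0246]
tool_rot: [0.0, 0.74, 0.673, 0.0]
contact_force: [-0.5, 0.1, -1.2]
gripper_width: 0.227
grasp_force: 58.9
```

```bash
python3 - <<'E'
from h import *
s=state();print(s['time'],s['tool_pos'],s['contact_force'])
print(rows([.5363,-.352,-.0245],np.radians(84.6)))
f=grab_frame('top');P=cloud(f)
g=grab_frame('scene')
cv2.imwrite('pics/c7.png',np.vstack([cv2.resize(f['color'][185:260,190:350,::-1],(640,300)),cv2.resize(g['color'][205:355,220:400,::-1],(640,300))]))
E
```

```text
30.825 [ 0.5361351  -0.35042058  0.02459257] [-0.47003079  0.14220663 -1.21374739]
(array([-0.0031,  0.0006,  0.0982]), array([0.0005, 0.0003, 0.0002]))
```

View pics/c7.png

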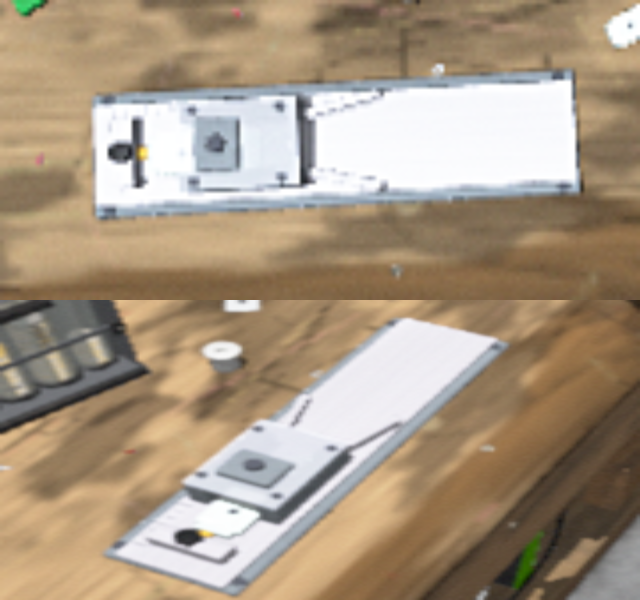

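The blank sticks out under the guard and touches the brass screw (crop (205,530)). Infeed is empty. Lay the stick down.

Emit:
{"name": "jog_arm", "arguments": {
  "motion": "0 -0.003 0 0.04 0 0 0;0 -0.003 0 0.07 0 0 0;0 -0.003 0 0.088 0 0 0;0 -0.003 0 0.094 0 0 0;0 -0.003 0 0.0985 0 0 0"
}}

```text
time: 31.55
tool_pos: [0.5359, -0.352, -0.0253]
tool_rot: [0.0, 0.74, 0.673, 0.0]
contact_force: [-0.1, 0.2, -0.1]
gripper_width: 0.228
grasp_force: 58.9
```

```bash
python3 m.py; python3 -c "
from h import *
print(state()['tool_pos'])"
```

```text
31.75 [-0.3521 -0.1477  0.4094 -0.8047 -0.0167 -0.0043 -0.0057]
[ 0.53614414 -0.35224945 -0.02463268]
```

Emit:
{"name": "jog_arm", "arguments": {
  "motion": "0 0 0 0.0006 0 0 0;0 0 0 0.0012 0 0 0;0 0 0 0.0018 0 0 0;0 0 0 0.0024 0 0 0;0 0 0 0.0024 0 0 0"
}}

```text
time: 32.38
tool_pos: [0.536, -0.3521, -0.0255]
tool_rot: [0.0, 0.74, 0.673, -0.0]
contact_force: [-1.8, 1.1, 4.7]
gripper_width: 0.223
grasp_force: 59.7
```

```bash
python3 m.py
```

```text
32.575 [-0.3521 -2.0688  1.5377  5.112   0.2627  0.364   0.015 ]
```

Stick is on the bench. Release and lift.

Emit:
{"name": "jog_arm", "arguments": {
  "motion": "40 0 0 -0.0015 0 0 0;60 0 0 -0.0015 0 0 0;60 0 0 -0.0015 0 0 0;60 0 0 -0.0015 0 0 0;60 0 0 -0.0015 0 0 0"
}}

```text
time: 33.2
tool_pos: [0.5357, -0.3519, -0.0258]
tool_rot: [-0.0, 0.74, 0.673, -0.0]
contact_force: [0.9, 0.6, 0.9]
gripper_width: 0.597
grasp_force: 0.0
```

Emit:
{"name": "jog_arm", "arguments": {
  "motion": "60 0 0 -0.03 0 0 0;60 0 0 -0.07 0 0 0;60 0 0 -0.12 0 0 0;60 0 0 -0.2 0 0 0;60 0 0 -0.3 0 0 0"
}}

```text
time: 33.83
tool_pos: [0.5355, -0.3516, 0.1265]
tool_rot: [-0.0, 0.74, 0.673, 0.0]
contact_force: [0.6, -0.7, -0.0]
gripper_width: 0.599
grasp_force: 0.0
```

```bash
python3 - <<'E'
from h import *
s=state();print(s['time'],s['tool_pos'],s['gripper_width'])
f=grab_frame('wrist');P=cloud(f)
q=P[cut_out('wrist','push_stick')[0]['pixels']];a=q[(q[:,2]>.005)&(q[:,2]<.06)]
b=q[(q[:,2]>.005)&(q[:,2]<.015)];print(rect(a),np.linalg.lstsq(np.c_[b[:,:2],np.ones(len(b))],b[:,2],rcond=None)[0],np.median(b[:,2]))
f=grab_frame('top');P=cloud(f)
g=grab_frame('scene');G=cloud(g)
for n in ('bracket_done','lock','gear'):
    print(n,[np.round(r['at'],3) for c in('top','scene') for r in place_of(c,n)[:2]])
for r in cut_out('scene','blank')[:4]:
    w=G[r['pixels']];w=w[abs(w[:,1]-.2)<.03]
    if len(w)>10: print('blank',np.median(w,0),w[:,1].max())
E
```

```text
33.825 [ 0.53546326 -0.3516493   0.12647955] 0.5988003648605039
(array([ 539.7, -304.8]), array([ 19.9, 153.6]), np.float32(84.85)) [-0.00635663 -0.00893416  0.01060592] 0.009478976261922845
bracket_done [array([ 0.621, -0.074,  0.001]), array([ 0.614, -0.074,  0.   ])]
lock [array([ 0.564,  0.023, -0.003]), array([ 0.534, -0.308,  0.002]), array([0.564, 0.025, 0.002])]
gear [array([ 0.399, -0.396, -0.001]), array([ 0.538, -0.315,  0.002])]
blank [0.442787   0.19466174 0.02374242] 0.21337303812742592
```

Stick is flat and released, the bystanders are where they were, and the blank is home. Handing in.

```bash
python3 -c "
from plant import *
print(job_done())"
```

```text
the job is handed in; nothing more can be done
None
```

Job handed in at about 34 s, though the hand-in call returned no verdict: the blank was pressed home on the stop screw with about 10 N, the stick was drawn out, laid flat on the bench and released, and the bystanders were not moved.

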